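# Free the tube-rack carriage and push it home

## Task

Push the tube reader's rack carriage by its upright end plate all the way in under the reading head, until it meets its stop. The catch lever beside the track snaps between two stops; one of them holds the carriage and the other frees it, but nothing shows which, so try the carriage gently first, and only if it is held back off and push the lever over to its other stop. Do not force or slam anything, leave the lever alone once the carriage has come free, and leave the other things on the bench where they are.

Things in the scene. Friction and masses are not known exactly. Their poses are not given: they have to be found in the camera images.
- shuttle: tube reader fixed to the bench, off-white: a base 130 mm wide (x) and 400 mm long (y), 30 mm high, with the track along its own y axis. Origin at the centre of the base's underside, on the bench. The reading head is a box 150 mm wide (x) whose near face is at y = +75 mm, reaching 210 mm high; the carriage runs in under it (underside 110 mm above the bench). Its own z is up
- carriage (a joint): carriage travel in m along the reader's +y: about 0 at the outer end, 0.120 at the stop under the head (home). When free it slides with about 3 N and stays where it is left; when held it moves only about 5 mm and stops dead against the hidden catch
- push_face (a point): point on the carriage's upright end plate, on the plain outer face that looks along the reader's -y: middle of its width, 100 mm above the bench. The plate is aluminium, 92 mm wide (x), 10 mm thick, its top 127 mm above the bench; behind it stands a white tube rack, its tube tops 101 mm above the bench. Push the plate towards the reader's +y
- lever (a joint): catch lever angle in rad: -0.55 at the stop where it leans to the reader's -y, +0.55 at the stop where it leans to +y, 0 upright. An over-centre spring (about 0.4 N m at the stops, falling to none upright) drives it to whichever stop is nearer. Which stop holds the carriage differs from start to start and cannot be seen
- lever_tip (a point): axis of the cross bar at the top of the catch lever: bar 16 mm thick and 44 mm long along the reader's x, on a flat steel blade 36 mm wide (x) and 8 mm thick; the bar is 86 mm from the pivot and about 119 mm above the bench at either stop
- lever_pivot (a point): pivot of the catch lever, 46 mm above the bench, in the top of a housing 62 mm (x) by 120 mm (y) and 46 mm high on the reader's +x side; the lever swings along the reader's y
- reagent: brown reagent bottle standing on the bench, 58 mm across, 120 mm tall; origin at the centre of its underside. Bystander
- tipbox: grey pipette-tip box, 122 x 85 x 60 mm tall; origin at the centre of its underside. Bystander
- beaker: clear beaker, 68 mm across, 85 mm tall; origin at the centre of its underside. Bystander
- jar: white jar, 56 mm across, 75 mm tall; origin at the centre of its underside. Bystander
- pipette: white hand pipette lying flat, 230 mm long, 24 mm high; origin underneath it, near mid-length. Bystander
- wellplate: clear flat well plate, 86 x 128 x 15 mm; origin at the centre of its underside. Bystander

How it is judged (in metres and radians):
At the end, for the whole second after the job is handed in: The carriage is within 5 mm of its stop under the head and at rest, and the catch lever rests at one of its two stops (value of joint carriage above 0.115 m and velocity of joint carriage below 0.01 m/s and (value of joint lever above 0.45 rad or value of joint lever below -0.45 rad)); the robot touches nothing.
It fails at once if the lever is thrown (passes near upright) after the carriage has come free (moved in more than 20 mm) (value of joint carriage above 0.02 m and value of joint lever between -0.3 and 0.3 rad).
It fails at once if the reader, carriage or lever is forced (more than 60 N from the robot) (contact force between shuttle and the arm above 60 N or contact force between shuttle and the fingers above 60 N).
It fails at once if the carriage is slammed (faster than 0.4 m/s) (velocity of joint carriage above 0.4 m/s).
It fails at once if a bystander is moved by more than 30 mm or tipped over (distance of any of reagent, tipbox, beaker, jar, pipette, wellplate from where it was at the start of the episode above 0.03 m or angle between any of reagent, tipbox, beaker, jar, pipette, wellplate's own z axis and vertical above 0.5 rad).
It also fails if it takes over 64 s, if anything falls off the work surface, if the arm or the gripper's body presses on something with over 40 N, if the wrist force passes 120 N, or if a joint passes its speed limit or range.

## Robot

A 6-joint arm with a two-finger parallel gripper is mounted at the origin on the work surface. World frame = base frame: x ahead of the robot, y to its left, z up, the work surface at z = 0. Lengths are in mm, angles in rad, forces in N, time in s.
With the tool pointing down it reaches from about 350 to 875 mm from the base axis. Payload 4.2 kg.
Tool frame: the origin (TCP) lies at the very end of the fingers, on their centre line; the grasp point (between the pads) lies 19 mm behind it (arm.grasp_offset is the distance from the TCP to the grasp point, in mm); z points along the fingers, y is the direction in which the jaws open and shut (so a half turn about z gives the same grasp; the last joint's range is limited). The gripper opens to 85 mm and grips with 20 to 120 N. Pads are 22 mm wide; open, the fingers measure 114 mm over their backs; the gripper's body (76 mm by 85 mm) begins 54 mm behind the grasp point. The pads swing forward as they close: fully open they stand 13 mm farther back than shut.
Start: joints at [-1.043, 0.385, 0.008, 0, -1.194, -0.259], TCP at [166.001, -602.53, 231.312] pointing down, gripper open.
Joint ranges: [-3.14, 3.14], [-1.21, 2.06], [-1.07, 1.41], [-3.16, 2.05], [-2.99, -0.16], [-3.1, 3.1]. Speed limits (rad/s): [2.79, 2.79, 3.14, 3.14, 3.14, 3.14].

## Interface

Orientations are given as a unit quaternion [x, y, z, w].
In Python, from bench import arm gives the robot as it stands.
- The arm moves only by the tool arm_command, never from a script. Its argument "commands" is one flat list of numbers, 4 for each row, row after row: the shift along the tool's x, y, z in m, then the turn about the tool's z in degrees. In form: [tx, ty, tz, roll, tx, ty, tz, roll, ...]. A call has exactly 5 rows; each row shifts and turns the pose as measured when the row begins, along the tool's axes as they then stand; what a row does not reach is not made up. A row lasts 1/10 s, in which the tool goes at most 50 mm and 8.59 degrees, less where a joint would pass 70% of its speed; a pose out of reach is approached as far as the arm can. A call with a gripper value outside its range is refused whole. "jaw" is the opening, from 0 (shut) to 1 (fully open), set as the call begins (left out, the last holds). The fingers move at their own pace and stop on an object; the grip force is fixed at half the most. Time passes only in rows, so rows that do not move let the fingers close, or fill a call up. It gives the time, the measured TCP pose, the force and the opening at its end, in the units of the state.
- arm.read_state(): the state, without advancing time (a new reading comes with each control period).
- arm.get_image(name): name is "scene" or "top"; returns the picture (480x640x3 uint8, red, green, blue); there is no depth.
- arm.camera_info(name): a dict with "camera_matrix" (3x3 intrinsics, pixels), "world_from_camera" (4x4, takes a point from camera to world coordinates). Camera axes: x right, y down, z forward; pixel columns grow to the right and rows downward; lengths in mm; the calibration is good to about 2 mm. A picture is of the moment at which its call begins. camera_info takes no time and is no camera call.
- arm.job_done(): hands the job in, once; it reports no verdict.
Trained networks look in the newest picture that a camera, given by its name, has taken for a name from the list of things; names that differ only in an ending like _2 or _b are one class to them, and where a whole thing is asked for, a point or a joint stands for the part that bears it (a point fixed in the world has none). Each returns a list of dicts, best first, with "confidence" (0 to 1); they miss things now and then, are a little off and sometimes report something else, mostly with a low value. They report only what shows in the picture. A call takes as long as a camera call.
- arm.regions_of(camera, target): "mask" (480x640 bool, what is visible of it).
- arm.place_of(camera, target): "centre" ([x, y, z] in mm, in the coordinates of the camera as it stood for that picture, good to about 4 mm: a listed point, or the origin of a listed thing).
The state is a dict: "clock": time; "joints": joint angles; "joint_vel": joint speeds; "joint_efforts": joint torques, N m; "position": TCP position; "ee_rot": TCP orientation; "contact_force": force on the tool from outside, world axes, zero at the start; "wrist_torque": the same for the moment, N m; "gripper_width": finger opening in mm.
Only numpy, scipy, OpenCV 4.12 (cv2) and the standard library are available. Lean on these libraries where they do the work, as an engineer would, in place of code of your own. Each camera call takes 0.05 s, during which the arm holds its last target.

## Working session

There is one attempt and no reset: what is moved stays moved. The work goes in short steps, Python scripts to look and compute and a tool call to move; the robot and the scene stay as the last step left them, time stands still between calls to the robot, and variables do not carry over. Pictures are saved under pics/ and viewed, and the job is handed in when it is done.

Besides the shell and the picture viewer there is one more tool, called after "Emit:" by a JSON object that holds its "fn" and its "kwargs", one argument or row to a line. arm_command: Moves the arm, as the interface text tells. Its arguments: {"type":"object","properties":{"commands":{"type":"array"},"jaw":{"type":"number"}},"required":["commands"]}

```bash
mkdir -p pics; cat > h.py <<'E'
from bench import arm
import numpy as np, cv2
def snap(n,f):
    im=arm.get_image(n); cv2.imwrite('pics/'+f,im[:,:,::-1]); return im
def toworld(n,c):
    T=np.array(arm.camera_info(n)["world_from_camera"]); return (T@np.r_[c,1])[:3]
def places(n,ts):
    for t in ts:
        for d in arm.place_of(n,t)[:2]:
            print(n,t,round(d["confidence"],2),toworld(n,d["centre"]).round(1))
E
python3 - <<'E'
from h import *
for n in("scene","top"):
    snap(n,n+"0.png"); i=arm.camera_info(n); print(np.array(i["camera_matrix"]).round(1).tolist(),np.array(i["world_from_camera"]).round(3).tolist())
    places(n,["shuttle","push_face","lever_tip","lever_pivot","reagent","tipbox","beaker","jar","pipette","wellplate"])
s=arm.read_state(); print(s)
E
```

```text
[[568.8, 0.0, 314.6], [0.0, 568.8, 236.3], [0.0, 0.0, 1.0]] [[-0.966, 0.146, -0.213, 829.254], [0.258, 0.584, -0.77, 937.75], [0.012, -0.798, -0.602, 882.772], [0.0, 0.0, 0.0, 1.0]]
scene push_face 0.8 [ 490.3 -166.2   97.8]
scene push_face 0.66 [ 7.28e+02 -3.54e+01  1.00e-01]
scene lever_tip 0.92 [ 581.6 -178.7  119.6]
scene lever_tip 0.66 [ 589.2 -134.9   42.9]
scene lever_pivot 0.58 [ 590.5 -131.3   40.1]
scene reagent 0.73 [383.3  -0.8   1.5]
scene reagent 0.62 [ 584.5 -177.6  120.8]
scene tipbox 0.63 [ 559.9 -323.6   -2.4]
scene beaker 0.62 [ 700.1 -191.4    1.6]
scene jar 0.59 [653.9  20.8  -3.1]
scene pipette 0.94 [727.1 -32.2  -2.8]
scene pipette 0.32 [3.873e+02 1.452e+02 2.000e-01]
scene wellplate 0.83 [388.8 145.3   1. ]
scene wellplate 0.55 [ 488.7 -168.2   96.8]
[[534.0, 0.0, 332.2], [0.0, 534.0, 229.8], [0.0, 0.0, 1.0]] [[0.013, -0.981, 0.192, 332.828], [-1.0, -0.018, -0.023, -23.769], [0.026, -0.191, -0.981, 1161.652], [0.0, 0.0, 0.0, 1.0]]
top shuttle 0.7 [ 5.106e+02 -1.900e+01  2.000e-01]
top push_face 0.79 [ 492.  -162.6  105.8]
top lever_tip 0.97 [ 583.5 -185.4  119
[... 359 characters left out ...]
clock': 1.1, 'joints': array([-1.04335581e+00,  3.84657167e-01,  7.86831223e-03, -7.09933845e-06,
       -1.19400831e+00, -2.58595653e-01]), 'joint_vel': array([-0.00032001,  0.0007926 , -0.00033092,  0.00052169, -0.00050461,
        0.00133619]), 'joint_efforts': array([ 7.00636315e-05, -3.92095220e+01,  1.88620770e+01,  4.19062793e+00,
       -3.38558220e-04, -2.19125646e-06]), 'position': array([ 166.01888442, -602.50462283,  231.32447296]), 'ee_rot': array([-1.34016682e-01,  9.90979076e-01,  1.64942406e-06,  2.88925468e-06]), 'contact_force': array([ 0.17990956,  0.27928419, -0.17865464]), 'wrist_torque': array([ 0.00449372, -0.02638839, -0.00460417]), 'gripper_width': 85.45770995066007}
```

View pics/scene0.png

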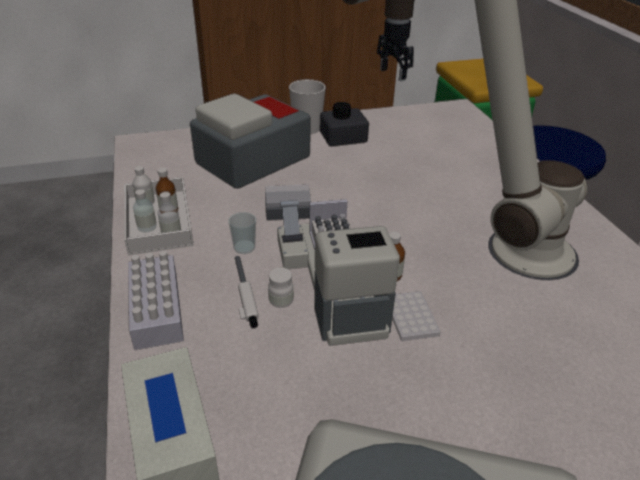

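View pics/top0.png

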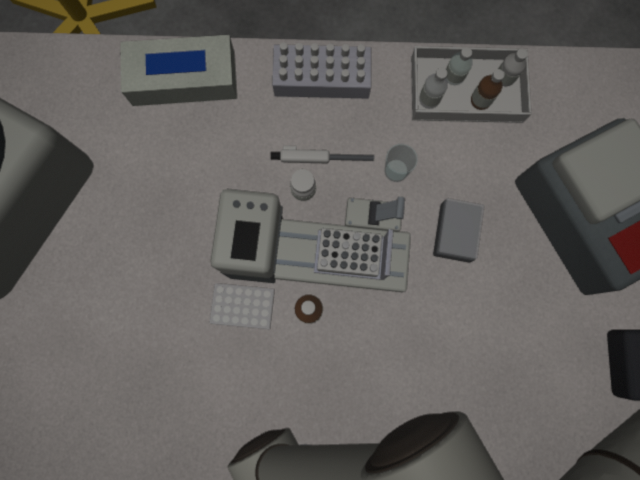

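```bash
python3 - <<'E'
import cv2
im=cv2.imread('pics/top0.png'); cv2.imwrite('pics/topc.png',cv2.resize(im[180:300,205:425],None,fx=3.6,fy=3.6,interpolation=cv2.INTER_CUBIC))
E
```

```text
(no output)
```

View pics/topc.png

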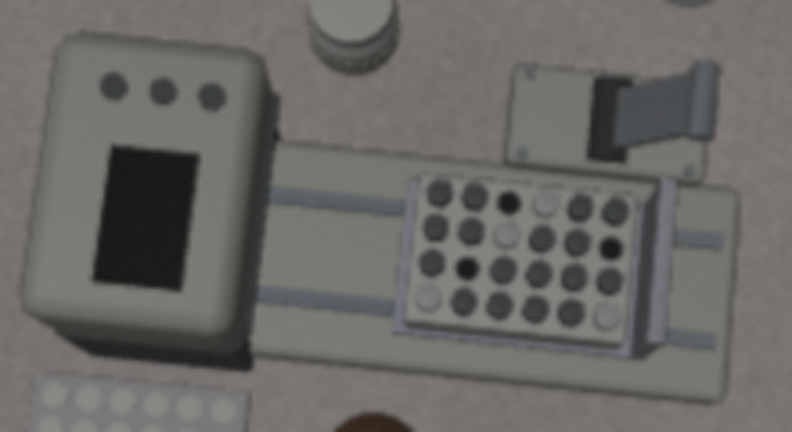

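```bash
cat >> h.py <<'E'
def px2w(n,u,v,z):
    i=arm.camera_info(n);K=np.array(i["camera_matrix"]);T=np.array(i["world_from_camera"])
    d=T[:3,:3]@np.linalg.solve(K,[u,v,1]);o=T[:3,3];return o+d*(z-o[2])/d[2]
E
python3 - <<'E'
from h import *
f=lambda a,b,z:px2w("top",205+a/3.6,180+b/3.6,z).round(1)
for nm,a,b,z in [("endR",742,187,30),("endL",722,402,30),("edgeR far",282,140,30),("edgeL far",255,355,30),("plateR",674,180,127),("plateL",660,343,127),("barR",717,62,120),("barL",712,138,120),("headR",268,60,210),("headL",240,345,210),("hR",60,35,210)]:
    print(nm,f(a,b,z))
E
```

```text
endR [ 552.3 -221.1   30. ]
endL [ 423.1 -207.3   30. ]
edgeR far [575.9  56.   30. ]
edgeL far [446.4  67.9  30. ]
plateR [ 536.7 -166.7  127. ]
plateL [ 446.7 -158.3  127. ]
barR [ 606.  -192.4  120. ]
barL [ 562.3 -189.   120. ]
headR [578.8  51.7 210. ]
headL [433.2  60.8 210. ]
hR [589.8 157.8 210. ]
```

Emit:
{"fn": "arm_command", "kwargs": {
  "commands": [0,0,0,-8.5,0,0,0,-8.5,0,0,0,-8.5,0,0,0,-8.5,0,0,0,-8.5],
  "jaw": 0
}}

```text
clock: 1.6
position: [166.0, -602.5, 231.3]
ee_rot: [-0.49, 0.872, -0.0, 0.0]
contact_force: [-0.5, -0.7, -0.6]
gripper_width: 12.1
```

Emit:
{"fn": "arm_command", "kwargs": {
  "commands": [0,0,0,-8.5,0,0,0,-8.5,0,0,0,-8.5,0,0,0,-1.4,0,0,0,0]
}}

```text
clock: 2.1
position: [166.0, -602.5, 231.3]
ee_rot: [-0.682, 0.731, 0.0, 0.0]
contact_force: [0.4, 0.4, 0.3]
gripper_width: -0.6
```

Emit:
{"fn": "arm_command", "kwargs": {
  "commands": [-0.034,-0.0237,0,1,-0.034,-0.0237,0,0,-0.034,-0.0237,0,0,-0.034,-0.0237,0,0,-0.034,-0.0237,0,0]
}}

```text
clock: 2.6
position: [300.0, -442.4, 230.0]
ee_rot: [-0.67, 0.742, -0.0, -0.001]
contact_force: [0.6, 0.0, 0.3]
gripper_width: 0.1
```

Emit:
{"fn": "arm_command", "kwargs": {
  "commands": [-0.034,-0.0237,0,0,-0.034,-0.0237,0,0,-0.034,-0.0237,0,0,-0.034,-0.0237,0,0,-0.02,-0.012,0,0]
}}

```text
clock: 3.1
position: [427.8, -290.7, 231.4]
ee_rot: [-0.669, 0.743, -0.002, 0.0]
contact_force: [0.0, -0.2, 0.8]
gripper_width: 0.4
```

```bash
python3 - <<'E'
from h import *
s=arm.read_state(); print(s["position"],s["ee_rot"]); 
from scipy.spatial.transform import Rotation as R
print(R.from_quat(s["ee_rot"]).as_matrix().round(3), s["joints"].round(2))
snap("scene","scene1.png")
E
```

```text
[ 427.76152961 -290.65807015  231.40425483] [-6.69309421e-01  7.42981231e-01 -1.94001657e-03  1.57799809e-04]
[[-0.104 -0.995  0.003]
 [-0.995  0.104 -0.003]
 [ 0.002 -0.003 -1.   ]] [-0.28  0.2  -0.26  0.   -1.11  0.18]
```

View pics/scene1.png

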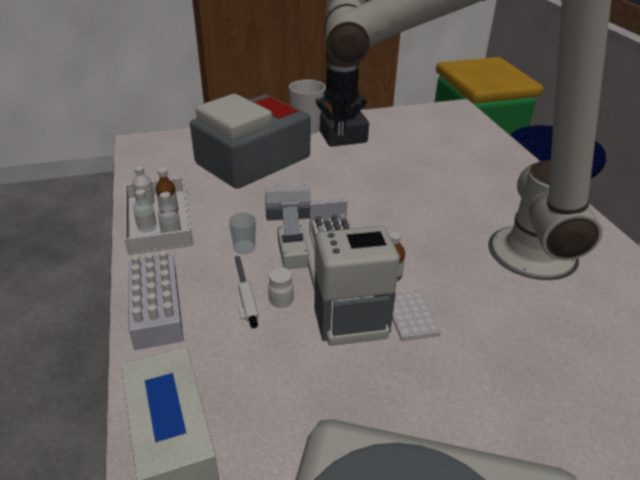

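Emit:
{"fn": "arm_command", "kwargs": {
  "commands": [-0.025,-0.018,0,0,-0.025,-0.018,0,0,-0.022,-0.015,0.01,0,0,0,0.035,0,0,0,0.035,0]
}}

```text
clock: 3.65
position: [495.5, -220.2, 156.2]
ee_rot: [-0.67, 0.742, -0.009, 0.005]
contact_force: [0.2, 0.2, -0.4]
gripper_width: 0.2
```

Emit:
{"fn": "arm_command", "kwargs": {
  "commands": [0,0,0.035,0,0,0,0.025,0,0,0,0.0,0,0,0,0,0,0,0,0,0]
}}

```text
clock: 4.15
position: [495.3, -220.6, 92.2]
ee_rot: [-0.669, 0.743, -0.007, 0.004]
contact_force: [-0.2, 0.7, 0.7]
gripper_width: -0.1
```

```bash
python3 - <<'E'
from h import *
s=arm.read_state(); print(s["position"],s["contact_force"])
from scipy.spatial.transform import Rotation as R
print(R.from_quat(s["ee_rot"]).as_matrix().round(3))
snap("top","top2.png");im=snap("scene","scene2.png")
cv2.imwrite('pics/s2c.png',cv2.resize(im[120:320,180:440,::-1],None,fx=3,fy=3))
E
```

```text
[ 495.31011245 -220.62762101   92.22103299] [-0.1918208   0.69150489  0.66502813]
[[-0.104 -0.994  0.015]
 [-0.995  0.104 -0.006]
 [ 0.004 -0.016 -1.   ]]
```

View pics/s2c.png

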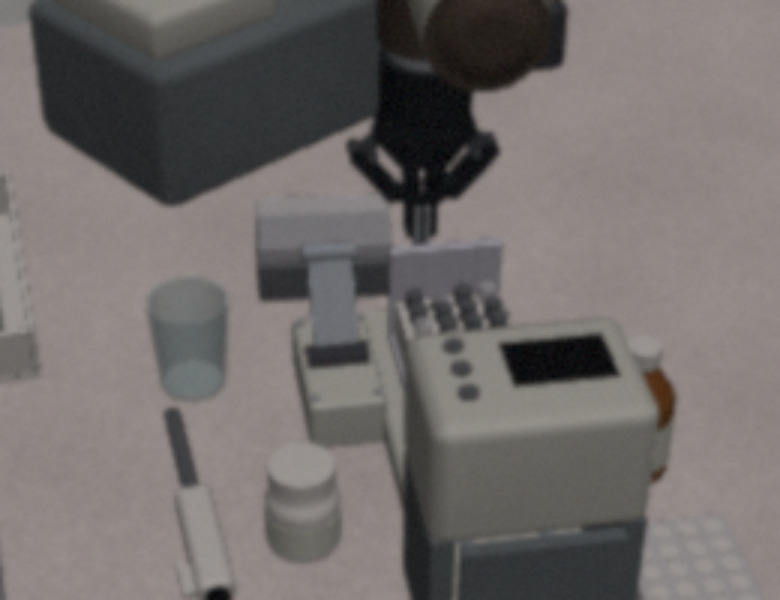

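View pics/top2.png

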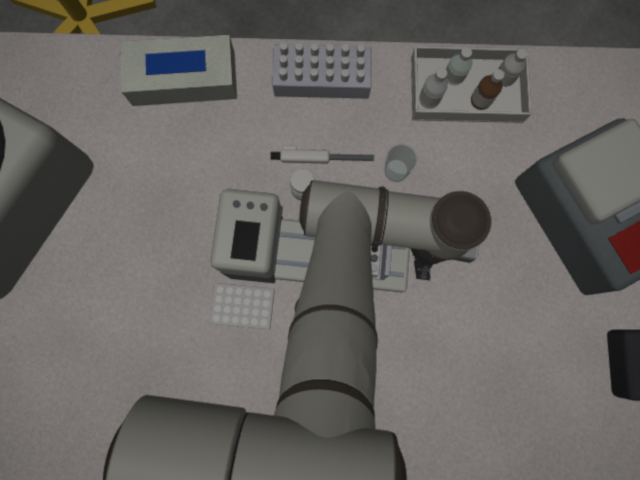

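Emit:
{"fn": "arm_command", "kwargs": {
  "commands": [0,0.009,-0.006,0,-0.01,0,0,0,-0.01,0,0,0,-0.008,0,0,0,0,0,0,0]
}}

```text
clock: 4.75
position: [490.4, -189.7, 102.9]
ee_rot: [-0.669, 0.743, -0.011, 0.007]
contact_force: [-0.2, 0.1, 0.0]
gripper_width: 0.3
```

Emit:
{"fn": "arm_command", "kwargs": {
  "commands": [-0.004,0,0,0,-0.004,0,0,0,-0.003,0,0,0,-0.002,0,0,0,0,0,0,0]
}}

```text
clock: 5.25
position: [492.2, -175.1, 102.5]
ee_rot: [-0.67, 0.742, -0.011, 0.006]
contact_force: [0.4, 0.5, 0.5]
gripper_width: 0.2
```

Emit:
{"fn": "arm_command", "kwargs": {
  "commands": [-0.002,0,0,0,-0.002,0,0,0,0,0,0,0,0,0,0,0,0,0,0,0]
}}

```text
clock: 5.75
position: [492.4, -171.6, 102.3]
ee_rot: [-0.67, 0.743, -0.011, 0.006]
contact_force: [0.4, -1.1, -0.1]
gripper_width: -0.0
```

Emit:
{"fn": "arm_command", "kwargs": {
  "commands": [-0.002,0,0,0,-0.001,0,0,0,0,0,0,0,0,0,0,0,0,0,0,0]
}}

```text
clock: 6.25
position: [492.6, -169.0, 102.3]
ee_rot: [-0.669, 0.743, -0.011, 0.006]
contact_force: [-1.6, -1.2, -0.3]
gripper_width: 0.2
```

Emit:
{"fn": "arm_command", "kwargs": {
  "commands": [-0.002,0,0,0,-0.001,0,0,0,0,0,0,0,0,0,0,0,0,0,0,0]
}}

```text
clock: 6.75
position: [492.9, -166.0, 102.4]
ee_rot: [-0.67, 0.743, -0.011, 0.005]
contact_force: [-0.3, -2.2, 0.8]
gripper_width: -0.1
```

Emit:
{"fn": "arm_command", "kwargs": {
  "commands": [-0.002,0,0,0,-0.001,0,0,0,0,0,0,0,0,0,0,0,0,0,0,0]
}}

```text
clock: 7.25
position: [493.1, -162.9, 102.4]
ee_rot: [-0.67, 0.743, -0.011, 0.005]
contact_force: [-0.8, -2.0, -0.1]
gripper_width: 0.1
```

Emit:
{"fn": "arm_command", "kwargs": {
  "commands": [-0.001,0,0,0,-0.001,0,0,0,0,0,0,0,0,0,0,0,0,0,0,0]
}}

```text
clock: 7.75
position: [493.3, -160.7, 102.3]
ee_rot: [-0.67, 0.743, -0.011, 0.005]
contact_force: [-0.6, -2.3, -0.2]
gripper_width: -0.1
```

Emit:
{"fn": "arm_command", "kwargs": {
  "commands": [-0.001,0,0,0,-0.001,0,0,0,0,0,0,0,0,0,0,0,0,0,0,0]
}}

```text
clock: 8.25
position: [493.5, -158.5, 102.4]
ee_rot: [-0.67, 0.743, -0.011, 0.005]
contact_force: [0.3, -2.7, 0.0]
gripper_width: -0.1
```

Emit:
{"fn": "arm_command", "kwargs": {
  "commands": [-0.002,0,0,0,-0.002,0,0,0,-0.001,0,0,0,0,0,0,0,0,0,0,0]
}}

```text
clock: 8.75
position: [494.0, -153.1, 102.3]
ee_rot: [-0.67, 0.743, -0.011, 0.005]
contact_force: [-0.1, -2.2, -0.5]
gripper_width: -0.1
```

Emit:
{"fn": "arm_command", "kwargs": {
  "commands": [-0.002,0,0,0,-0.002,0,0,0,-0.002,0,0,0,0,0,0,0,0,0,0,0]
}}

```text
clock: 9.25
position: [494.6, -146.5, 102.3]
ee_rot: [-0.67, 0.743, -0.011, 0.005]
contact_force: [-0.0, -3.0, -0.4]
gripper_width: 0.3
```

```bash
python3 - <<'E'
from h import *
im=snap("scene","scene3.png")
cv2.imwrite('pics/s3c.png',cv2.resize(im[120:320,180:440,::-1],None,fx=3,fy=3))
E
```

```text
(no output)
```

View pics/s3c.png

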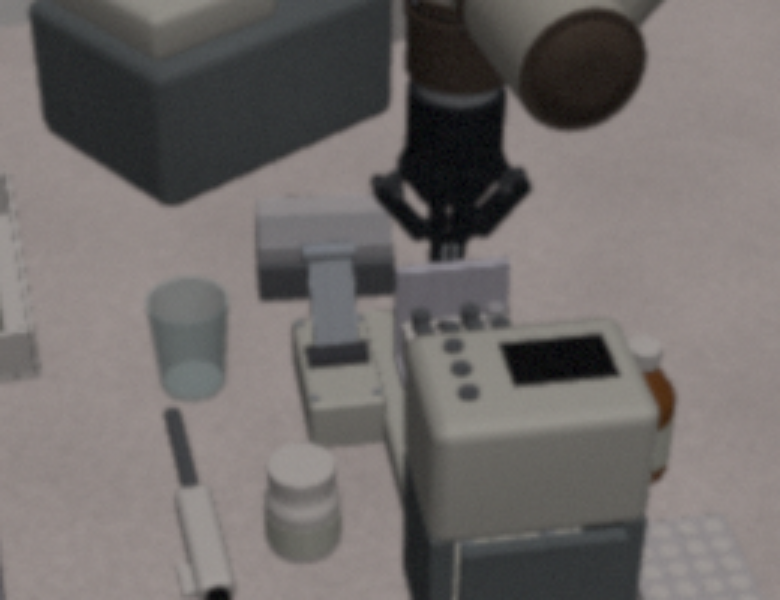

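Emit:
{"fn": "arm_command", "kwargs": {
  "commands": [-0.004,0,0,0,-0.006,0,0,0,-0.006,0,0,0,-0.006,0,0,0,-0.006,0,0,0]
}}

```text
clock: 9.8
position: [497.2, -117.3, 102.3]
ee_rot: [-0.669, 0.743, -0.011, 0.005]
contact_force: [-0.6, -2.5, 0.8]
gripper_width: 0.1
```

Emit:
{"fn": "arm_command", "kwargs": {
  "commands": [-0.006,0,0,0,-0.006,0,0,0,-0.006,0,0,0,-0.006,0,0,0,-0.004,0,0,0]
}}

```text
clock: 10.3
position: [499.9, -86.2, 102.3]
ee_rot: [-0.67, 0.743, -0.01, 0.004]
contact_force: [-1.4, -2.3, 1.8]
gripper_width: -0.1
```

Emit:
{"fn": "arm_command", "kwargs": {
  "commands": [-0.004,0,0,0,-0.004,0,0,0,-0.004,0,0,0,-0.003,0,0,0,-0.002,0,0,0]
}}

```text
clock: 10.8
position: [501.6, -67.6, 102.2]
ee_rot: [-0.67, 0.743, -0.01, 0.004]
contact_force: [-0.6, -2.3, 2.3]
gripper_width: 0.0
```

Emit:
{"fn": "arm_command", "kwargs": {
  "commands": [-0.002,0,0,0,-0.002,0,0,0,-0.002,0,0,0,-0.001,0,0,0,0,0,0,0]
}}

```text
clock: 11.3
position: [502.4, -59.9, 102.0]
ee_rot: [-0.67, 0.743, -0.01, 0.004]
contact_force: [-0.3, -1.9, 1.4]
gripper_width: -0.2
```

Emit:
{"fn": "arm_command", "kwargs": {
  "commands": [-0.002,0,0,0,-0.001,0,0,0,0,0,0,0,0,0,0,0,0,0,0,0]
}}

```text
clock: 11.8
position: [502.6, -58.1, 102.0]
ee_rot: [-0.669, 0.743, -0.01, 0.003]
contact_force: [-2.3, -2.2, 0.9]
gripper_width: -0.1
```

Emit:
{"fn": "arm_command", "kwargs": {
  "commands": [-0.002,0,0,0,-0.002,0,0,0,-0.001,0,0,0,0,0,0,0,0,0,0,0]
}}

```text
clock: 12.3
position: [502.6, -58.2, 101.9]
ee_rot: [-0.67, 0.743, -0.012, -0.001]
contact_force: [0.1, -2.2, 0.9]
gripper_width: -0.2
```

Emit:
{"fn": "arm_command", "kwargs": {
  "commands": [-0.002,0,0,0,-0.001,0,0,0,0,0,0,0,0,0,0,0,0,0,0,0]
}}

```text
clock: 12.8
position: [502.6, -58.3, 102.0]
ee_rot: [-0.67, 0.742, -0.014, -0.003]
contact_force: [-1.1, -4.7, 0.2]
gripper_width: 0.1
```

Emit:
{"fn": "arm_command", "kwargs": {
  "commands": [-0.002,0,0,0,-0.001,0,0,0,0,0,0,0,0,0,0,0,0,0,0,0]
}}

```text
clock: 13.3
position: [502.5, -58.4, 102.0]
ee_rot: [-0.671, 0.742, -0.015, -0.006]
contact_force: [-0.8, -4.8, 0.8]
gripper_width: -0.2
```

```bash
python3 - <<'E'
from h import *
s=arm.read_state(); 
for k in s: print(k,np.round(s[k],3))
im=snap("scene","scene4.png")
cv2.imwrite('pics/s4c.png',cv2.resize(im[60:320,180:500,::-1],None,fx=2.3,fy=2.3))
snap("top","top4.png")
places("scene",["push_face"]);places("top",["push_face"])
E
```

```text
clock 13.3
joints [ 0.225  0.318 -0.483  0.046 -0.766 -0.359]
joint_vel [ 0.     0.001 -0.002  0.002 -0.001 -0.   ]
joint_efforts [ 2.2810e+00 -3.0946e+01  1.4741e+01  2.4150e+00  3.6300e-01 -7.0000e-03]
position [502.53  -58.434 102.021]
ee_rot [-0.671  0.742 -0.015 -0.006]
contact_force [-0.755 -4.788  0.848]
wrist_torque [-1.238e+00  5.200e-02  1.000e-03]
gripper_width -0.162
scene push_face 0.6 [498.1 -51.7 101. ]
scene push_face 0.27 [ 590.3 -133.5   40.4]
top push_face 0.75 [501.8 -45.8 102.9]
top push_face 0.62 [ 560.8 -320.7   -1.3]
```

View pics/s4c.png

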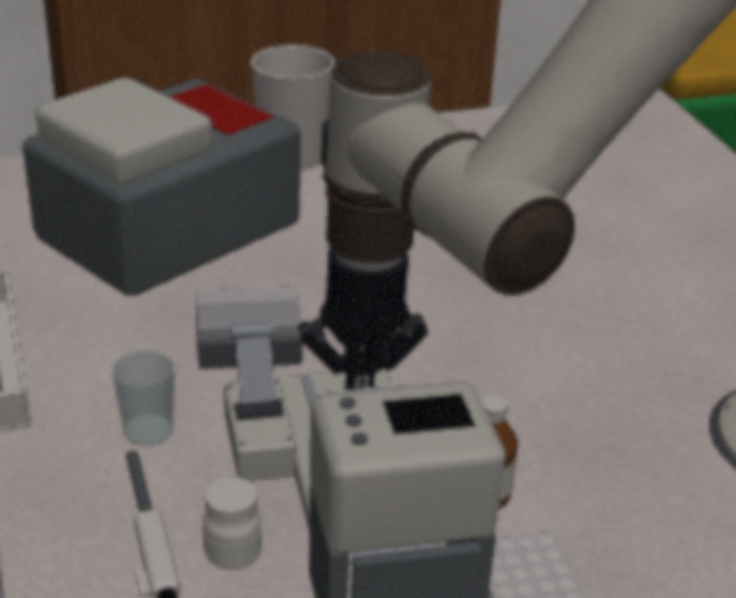

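View pics/top4.png

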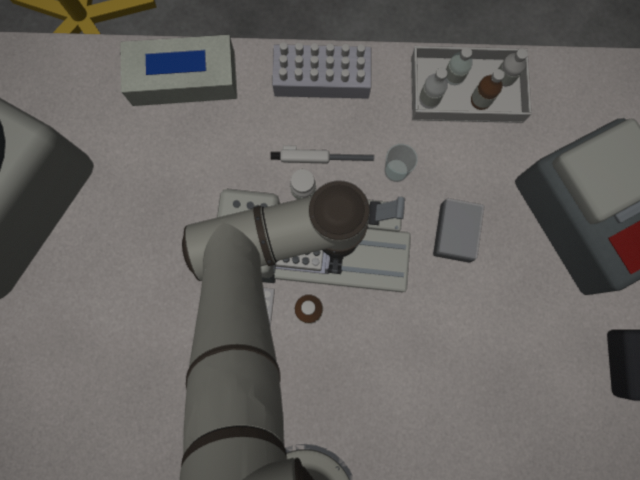

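Emit:
{"fn": "arm_command", "kwargs": {
  "commands": [0,0,0,0,0,0,0,0,-0.001,0,0,0,-0.002,0,0,0,-0.003,0,0,0]
}}

```text
clock: 14.0
position: [502.4, -58.2, 102.2]
ee_rot: [-0.671, 0.741, -0.017, -0.011]
contact_force: [3.9, -24.5, -1.5]
gripper_width: 0.2
```

```bash
python3 - <<'E'
from h import *
s=arm.read_state()
for k in ("clock","joints","joint_efforts","position","ee_rot","contact_force"): print(k,np.round(s[k],3))
a=px2w("top",195,250,300);b=px2w("scene",410,166,300)
n=[]
for c,u,v in (("top",195,250),("scene",410,166)):
    T=np.array(arm.camera_info(c)["world_from_camera"]);p=px2w(c,u,v,0);o=T[:3,3];n.append((o,(p-o)/np.linalg.norm(p-o)))
A=np.c_[n[0][1],-n[1][1]];t=np.linalg.lstsq(A,n[1][0]-n[0][0],rcond=None)[0]
print(n[0][0]+t[0]*n[0][1],n[1][0]+t[1]*n[1][1])
E
```

```text
clock 14.0
joints [ 0.231  0.319 -0.486  0.058 -0.769 -0.372]
joint_efforts [ 11.807 -32.005  15.866  -0.877   0.847   0.093]
position [502.377 -58.218 102.168]
ee_rot [-0.671  0.741 -0.017 -0.011]
contact_force [  3.948 -24.545  -1.519]
[449.43869903 156.3524998  393.55129402] [445.40869465 158.41750425 393.42371942]
```

Emit:
{"fn": "arm_command", "kwargs": {
  "commands": [0.003,0,0,0,0.01,0,0,0,0.02,0,0,0,0.02,0,0,0,0.01,0,0,0]
}}

```text
clock: 14.5
position: [497.6, -120.5, 104.2]
ee_rot: [-0.672, 0.74, -0.017, -0.008]
contact_force: [0.2, -0.2, 0.6]
gripper_width: 0.1
```

Emit:
{"fn": "arm_command", "kwargs": {
  "commands": [0.0,0,-0.03,0,0,0,-0.04,0,0.0,0,-0.04,0,0.0,0,-0.04,0,0.0,0,0,0]
}}

```text
clock: 15.0
position: [496.0, -115.2, 258.5]
ee_rot: [-0.671, 0.741, -0.015, -0.007]
contact_force: [0.0, -0.7, -1.1]
gripper_width: 0.5
```

Emit:
{"fn": "arm_command", "kwargs": {
  "commands": [0.04,0,0,0,0.04,0,0,0,0.04,0,0,0,0.04,0,0,0,0.02,0,0,0]
}}

```text
clock: 15.5
position: [481.3, -294.9, 265.0]
ee_rot: [-0.675, 0.738, -0.017, -0.002]
contact_force: [-0.5, 0.4, 0.5]
gripper_width: 0.2
```

```bash
python3 - <<'E'
from h import *
im=snap("top","top5.png")
cv2.imwrite('pics/t5c.png',cv2.resize(im[180:300,205:425,::-1],None,fx=3.6,fy=3.6,interpolation=cv2.INTER_CUBIC))
im=snap("scene","scene5.png")
cv2.imwrite('pics/s5c.png',cv2.resize(im[120:320,180:440,::-1],None,fx=3,fy=3))
for n in("scene","top"): places(n,["push_face","lever_tip"])
E
```

```text
scene push_face 0.58 [501.  -52.4  97. ]
scene lever_tip 0.73 [ 582.  -178.5  118. ]
top push_face 0.73 [501.3 -42.1 107.5]
```

View pics/t5c.png

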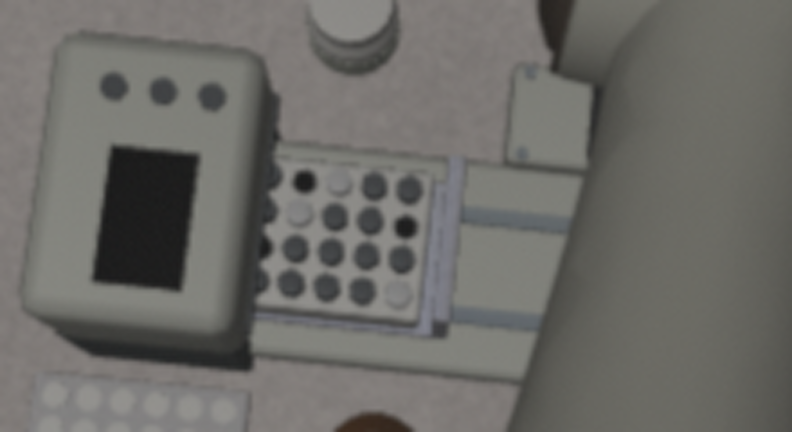

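View pics/s5c.png

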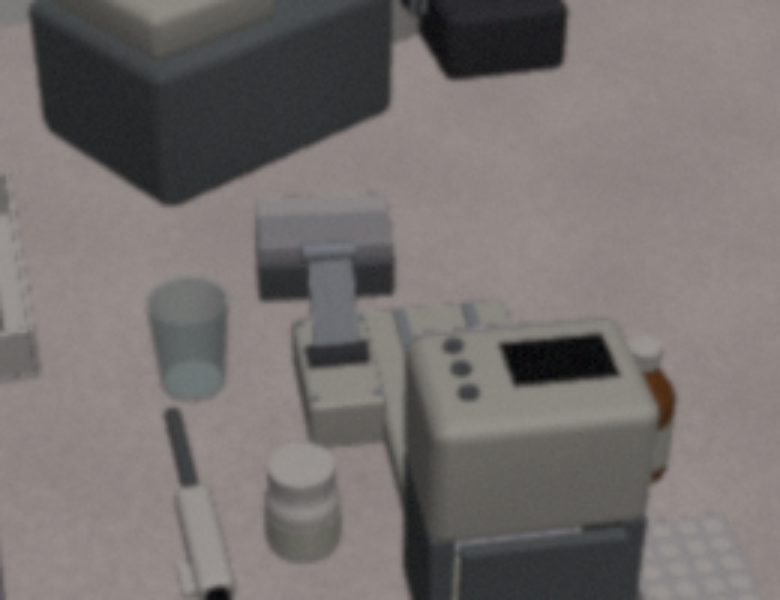

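```bash
python3 - <<'E'
from h import *
f=lambda a,b,z:px2w("top",205+a/3.6,180+b/3.6,z)
for a,b,z in [((615,211),(409,190),101),((610,248),(405,226),101),((607,315),(398,292),101),((580,207),(374,186),101),((674,180),(464,157),127)]:
    print((f(*b,z)-f(*a,z)).round(1), np.linalg.norm(f(*b,z)-f(*a,z)).round(1))
a=cv2.imread('pics/top0.png',0);b=cv2.imread('pics/top5.png',0)
t=a[228:272,348:388];r=cv2.matchTemplate(b[215:285,280:340],t,cv2.TM_CCOEFF_NORMED);_,m,_,l=cv2.minMaxLoc(r)
y,x=l[1],l[0]
p=lambda v:0.5*(v[0]-v[2])/(v[0]-2*v[1]+v[2])
dx=p(r[y,x-1:x+2]);dy=p(r[y-1:y+2,x]); u,v=280+x+dx,215+y+dy
print(m,u,v,np.linalg.norm(px2w("top",u+20,v+22,101)-px2w("top",368,250,101)))
E
```

```text
[  9.9 115.9   0. ] 116.3
[ 10.4 114.9   0. ] 115.3
[ 10.9 116.3   0. ] 116.8
[  9.9 115.8   0. ] 116.3
[ 10.7 115.7   0. ] 116.2
0.7996460795402527 290.62402 221.98386 116.0972011660398
```

```bash
python3 - <<'E'
from h import *
s=arm.read_state(); print(s["clock"],s["position"],s["contact_force"],abs(s["joint_vel"]).max())
print(arm.job_done())
E
```

```text
15.8 [ 481.68031094 -291.91263454  265.26267773] [-0.23778866  0.36193898  0.19633975] 0.009102177678560234
the job is handed in; nothing more can be done
None
```

I pushed the carriage in under the reading head until it stopped dead, and handed the job in at 15.8 s of the 64 s. No verdict was reported.

- **Catch:** I tried the carriage gently with closed fingers on its end plate. It slid freely at 2–3 N well past the 5 mm where the catch would have held it, so I never touched the lever.
- **Push:** I went on at about 0.06 m/s, slower at the end. It would not move further under about 25 N, well below the 60 N limit. I then backed off and raised the arm clear.
- **Last checks:**
  - The lever still leans to −y at its original stop.
  - The bystanders I could see in the last pictures stand where they were.
  - The wrist force reads about zero.
- **Travel slightly short:** the pictures show the carriage moved about 116 mm (115–117 mm), and the arm's own travel gives 114–117 mm, not 120 mm. I took this to be the stop, because it held dead there and the carriage may have started a few millimetres in. The measurement alone leaves only a thin margin over the 115 mm limit.

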